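# Make up the lock-up tray and the proofing tray

### The job

Make up the two wooden kit trays from the things laid out along the front of the bench: the lock-up tray (three cut-outs) gets the short steel bar, the quoin and the T-shaped quoin key, the proofing tray (two cut-outs) gets the note pad and the standing loupe. Seat each thing in the cut-out made for it, flat on its floor, the loupe upright. The longer bar does not belong in either kit: leave it, the brayer and the marker where they lie.

Things in the scene. Friction and masses are not known exactly. Their poses are not given: they have to be found in the camera images.
- lockup_tray: Fixed wooden lock-up tray 120x212x12 mm; origin centre of underside, x ahead, y left. Pockets with floor at z 5, 7 mm deep: bar, centre (0, 72), 101 (x) x 50 mm; quoin, centre (0, -66), 68x40; T key, origin to (0, 0), crossbar at +x: shaft x -54 to 54, 27 wide; crossbar x 29 to 54, 85 wide. A finger channel, floor at z 8, x -20 to 29, y -42 to left edge, crosses bar and key pockets.
- proof_tray: Fixed wooden proofing tray 110 (x) x 176 (y) x 12 mm; origin centre of its underside, x ahead, y left at yaw 0. Pockets with floor at z 5 mm, 7 mm deep: note pad, centred at (0, 40), 93 mm along x by 68 along y; loupe, round hole of 53 mm diameter centred at (0, -50). The two trays may swap left and right, yaw up to 0.15 rad.
- short_bar: Shorter of two flat dark steel bars with one small hole, 34 (x) x 85 (y) x 10 mm, 0.25 kg. Origin centre of underside, y along its length, roughly along world x at the start. Goes in with its y along the tray's x, either way round. Grip across the 34 mm width.
- quoin: The quoin in the front row: small dark steel block with a round socket in its top, 24 (x) x 52 (y) x 17 mm, 0.1 kg. Origin centre of underside, y along its length, roughly along world x at the start. Goes in with its y along the tray's x, either way round. Grip across the 24 mm width.
- quoin_key: Bright steel T key lying flat, 0.11 kg. Origin on its underside at mid-length; 94 mm long (y -47 to 47), 11 mm high. Shaft 11 mm thick along y; crossbar 70 mm along x at y 37 to 47, pointing roughly to world +x at the start, as in its pocket. Balances near y 19; grip the shaft across (along x) at about y 15.
- note_pad: White note pad, 77 (x) x 52 (y) x 18 mm, 0.03 kg. Origin centre of underside, x along its length, roughly along world x at the start. Goes in with its x along the tray's x, either way round. Grip across the 52 mm width.
- loupe: Black standing loupe: upright round barrel, 37 mm in diameter, 38 mm high, 0.05 kg. Origin centre of its underside, z up. Any yaw will do.
- long_bar: Longer of the two flat dark steel bars with one small hole, 34 (x) x 112 (y) x 10 mm: too long for the bar pocket, stays where it lies. Origin centre of underside, y along its length.
- brayer: Bystander on the right: ink roller with black roller and wooden handle, 112 (x) x 186 (y) x 40 mm. Origin middle of its underside. Stays where it lies.
- marker: Bystander on the left: black marker pen, 12 (x) x 136 (y) x 14 mm. Origin middle of its underside. Stays where it lies.
Things that resemble listed ones, but are neither listed nor needed, are in the scene too. Leave any blue look-alike of the short_bar alone.

How it is judged:
By the outcome, as a careful person would: the job done as asked, in the order asked, and still so for the second after the job is handed in, with the robot touching nothing.
It also fails if it takes over 112 s, if anything falls off the work surface, if the arm or the gripper's body presses on something with over 40 N, if the wrist force passes 120 N, or if a joint passes its speed limit or range.

### The arm

A 7-joint arm with a two-finger parallel gripper is mounted at the origin on a cart in front of the work surface, level with it; the furniture and walls round the work are solid. World frame = base frame: x ahead of the robot, y to its left, z up, the work surface at z = 0. Lengths are in m, angles in rad, forces in N, time in s.
With the tool pointing down it reaches from about 0.425 to 0.95 m from the base axis. Payload 4.7 kg.
Tool frame: the origin (TCP) lies at the very end of the fingers, on their centre line; the grasp point (between the pads) lies 19 mm behind it; z points along the fingers, y is the line along which they close (so a half turn about z gives the same grasp; the last joint's range is limited). The gripper opens to 85 mm and grips with 20 to 120 N. Pads are 22 mm wide; open, the fingers measure 114 mm over their backs; the gripper's body (76 mm by 85 mm) begins 54 mm behind the grasp point. The pads swing forward as they close: fully open they stand 13 mm farther back than shut.
Start: joints at [1.115, 0.469, -0.049, 1.532, 0.024, 1.141, -0.082], TCP at [0.279, -0.614, 0.231] pointing down, gripper open.
Joint ranges: [-2.59, 2.59], [-0.33, 1.99], [-1.39, 1.29], [0.1, 2.45], [-1.04, 4.18], [0.21, 1.99], [-2.66, 2.66]. Speed limits (rad/s): [2.57, 2.57, 3.14, 3.14, 3.14, 3.14, 3.14].

### API

Orientations are given as a rotation vector (axis times angle).
In Python, from station import r gives the robot as it stands.
- The arm moves only by the tool drive_tool, never from a script. Its argument "targets" is a list of rows, each a list of 3 entries, a list of its own where there are three numbers: the gripper's target within -1 to 1 (fully open at 1, half-way at 0, shut at -1), then the shift along the tool's x, y, z each as a share of 20 cm, from -1 to 1, then the turn about the tool's z as a share of 45 degrees, from -1 to 1. In form: [[claw, [x, y, z], spin], ...]. A call has 1 to 8 rows; each row is the pose to reach, as a shift and turn from the pose commanded when the call began, along the tool's axes at that moment; what a row does not reach only later rows make up. A row lasts 1/12 s, in which the tool goes at most 41.7 mm and 7.16 degrees, less where a joint would pass 70% of its speed; a pose out of reach is approached as far as the arm can. A call with a number of a shift or a turn outside -1 to 1 is refused whole. A call with a gripper value outside its range is refused whole. The fingers move at their own pace and stop on an object; "squeeze" is the grip in N (left out, the last holds). Time passes only in rows, so rows that repeat a pose let the fingers close. It gives the time, the measured TCP pose, the force, the opening and the grip force at its end, in the units of the state.
- r.get_obs(): the state, without advancing time (a new reading comes with each control period).
- r.snapshot(name): name is "scene" or "top"; returns a dict with "color" (400x640x3 uint8, blue, green, red), "intrinsics" (3x3 intrinsics, pixels), "world_from_camera" (4x4, takes a point from camera to world coordinates). Camera axes: x right, y down, z forward; pixel columns grow to the right and rows downward; lengths in m; the calibration is good to about 2 mm. A picture is of the moment at which its call begins. There is no depth.
- r.close_job(): hands the job in; it is judged then, once.
The state is a dict: "time": time; "joints": joint angles; "qd": joint speeds; "effort": joint torques, N m; "tcp_pos": TCP position; "tcp_rot": TCP orientation; "contact_force": force on the tool from outside, world axes, zero at the start; "moment": the same for the moment, N m; "opening": finger opening in m; "grasp_force": force on a finger pad.
Only numpy, scipy, OpenCV 4.12 (cv2) and the standard library are available. Lean on these libraries where they do the work, as an engineer would, in place of code of your own. Each camera call takes 0.05 s, during which the arm holds its last target. There are 200 camera calls.

## Working session

There is one attempt and no reset: what is moved stays moved. The work goes in short steps, Python scripts to look and compute and a tool call to move; the robot and the scene stay as the last step left them, time stands still between calls to the robot, and variables do not carry over. Pictures are saved under pics/ and viewed, at most 14 in all, crops included, and the job is handed in when it is done.

Besides the shell and the picture viewer there is one more tool, called in YAML: its name, and indented under it one key for each argument. drive_tool: Moves the arm, as the interface text tells. Shift numbers are shares of 20 cm and turn numbers shares of 45 degrees, none past 1 either way. Its arguments: {"type":"object","properties":{"targets":{"type":"array","items":{"type":"array"}},"squeeze":{"type":"number"}},"required":["targets"]}

```bash
mkdir -p pics; ls
python3 - <<'E'
from station import r
import cv2,numpy as np
for n in("scene","top"):
    s=r.snapshot(n); cv2.imwrite(f"pics/{n}0.png",s["color"]); np.savez(f"{n}0.npz",**s)
    print(n,s["intrinsics"].tolist(),np.round(s["world_from_camera"],3).tolist())
o=r.get_obs(); print(o)
E
```

```text
pics
scene [[421.87005149169835, 0.0, 318.6940615912629], [0.0, 421.87005149169835, 202.46971777371348], [0.0, 0.0, 1.0]] [[-0.907, -0.181, 0.381, -0.036], [-0.421, 0.437, -0.795, 1.147], [-0.023, -0.881, -0.472, 0.722], [0.0, 0.0, 0.0, 1.0]]
top [[406.1629834739766, 0.0, 320.92255888447465], [0.0, 406.1629834739766, 200.56103920472978], [0.0, 0.0, 1.0]] [[0.014, -0.984, 0.176, 0.296], [-1.0, -0.011, 0.019, -0.04], [-0.017, -0.176, -0.984, 1.188], [0.0, 0.0, 0.0, 1.0]]
{'time': 0.1, 'joints': array([ 1.11514825,  0.46934012, -0.04861161,  1.53356677,  0.02407487,
        1.14103889, -0.08228199]), 'qd': array([-0.00038079, -0.00187487,  0.00233333, -0.00360789, -0.00125155,
        0.00070896,  0.00014944]), 'effort': array([ 2.87331313e-04, -5.11516786e+01, -4.70316585e-02, -2.38390768e+01,
        1.08282559e-02,  4.37452181e-03, -6.98339306e-06]), 'tcp_pos': array([ 0.27919741, -0.61396512,  0.23038362]), 'tcp_rot': array([-3.06864815e+00, -6.64973399e-01,  6.38591054e-04]), 'contact_force': array([-0.1041809 ,  0.70416424, -0.16437607]), 'moment': array([-0.01683115, -0.01804545,  0.05875765]), 'grasp_force': 0.0, 'opening': 0.08514723428272108}
```

View pics/top0.png

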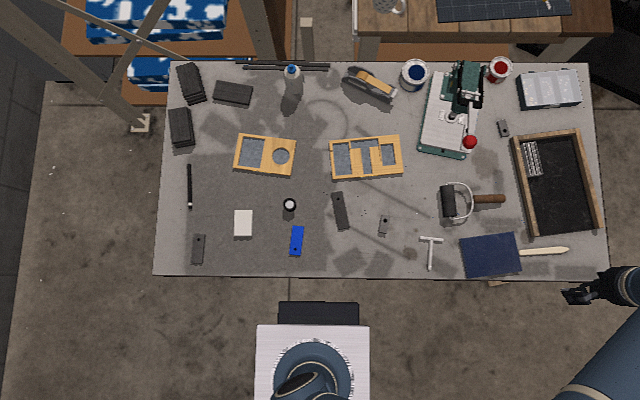

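View pics/scene0.png

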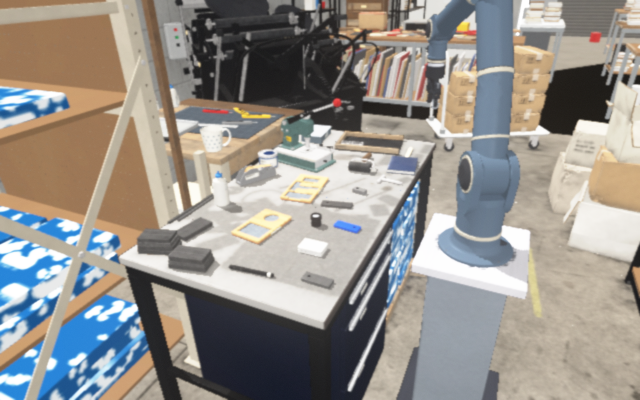

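The top picture shows the trays at (265,155) (two cut-outs) and (366,158) (three cut-outs).

What could be mistaken for what, by top pixel:
- **Short bar:** (198,249), about 31 px long. The bar at (339,210) is about 38 px, so it's the long one, and the blue one at (297,240) is the look-alike.
- **Quoin:** (384,225) in the front row; the one at (503,129) at the back is a look-alike.
- **Key:** (431,250).
- **Pad:** (243,223). The navy pad at (490,255) is not it.
- **Loupe:** (290,205).

Next is a close crop and the measurements.

```bash
cat > h.py <<'E'
import numpy as np,cv2
from station import r
from scipy.spatial.transform import Rotation as R
def ray(s,px,z):
    px=np.atleast_2d(np.array(px,float)); K=s["intrinsics"];T=s["world_from_camera"]
    d=np.c_[px,np.ones(len(px))]@np.linalg.inv(K).T@T[:3,:3].T; o=T[:3,3]
    return (o+d*((z-o[2])/d[:,2])[:,None])[:,:2]
def seg(s,box,test,z):
    "rectangle (in world mm, at height z) round the biggest blob of test(img) in box x0,y0,x1,y1"
    x0,y0,x1,y1=box; F=8
    im=cv2.resize(s["color"][y0:y1,x0:x1],None,fx=F,fy=F,interpolation=cv2.INTER_CUBIC)
    m=test(im.astype(int)).astype(np.uint8)
    c=max(cv2.findContours(m,cv2.RETR_EXTERNAL,cv2.CHAIN_APPROX_NONE)[0],key=cv2.contourArea)[:,0]
    p=ray(s,(c+.5)/F-.5+[x0,y0],z)
    return p
def rect(p):
    (c,wh,a)=cv2.minAreaRect((p*1000).astype(np.float32)); 
    if wh[0]<wh[1]: a+=90; wh=wh[::-1]
    a=(a+90)%180-90
    return np.round(c,1),np.round(wh,1),round(a,1)  # angle of the long side
E
python3 - <<'E'
from h import *
s=dict(np.load("top0.npz"))
cv2.imwrite("pics/crop0.png",cv2.resize(s["color"][125:280,175:450],None,fx=2.9,fy=2.9,interpolation=cv2.INTER_CUBIC))
hs=lambda im:cv2.cvtColor(im.astype(np.uint8),cv2.COLOR_BGR2HSV).astype(int)
dark=lambda im:im.max(2)<95
w=lambda im:im.min(2)>190
tan=lambda im:(hs(im)[...,1]>70)&(hs(im)[...,2]>120)
print("bar",rect(seg(s,(185,228,212,272),dark,.010)))
print("long",rect(seg(s,(325,185,355,236),dark,.010)))
print("quoin",rect(seg(s,(374,210,394,240),dark,.017)))
print("pad",rect(seg(s,(228,203,260,243),w,.018)))
print("loupe",rect(seg(s,(278,192,302,218),lambda im:im.max(2)<60,.038)))
print("key",rect(seg(s,(412,228,450,275),lambda im:im.min(2)>165,.011)))
print("proof",rect(seg(s,(225,125,303,183),tan,.012)))
print("lock",rect(seg(s,(322,125,412,188),tan,.012)))
E
```

```text
bar (array([359.9, 337.5]), array([96. , 43.3]), -2.0)
long (array([477.3, -72.8]), array([120.6,  40.2]), 13.0)
quoin (array([ 430. , -194.5]), array([59. , 24.8]), -0.6)
pad (array([439.4, 209.6]), array([72.8, 49.2]), 0.1)
loupe (array([489. ,  72.8]), array([41.6, 36.7]), 4.6)
key (array([ 400.8, -337.6]), array([66.7,  7.9]), 84.1)
proof (array([648.7, 155.8]), array([180.6, 114.2]), 82.7)
lock (array([ 643.1, -149.3]), array([214.7, 123.6]), -84.1)
```

View pics/crop0.png

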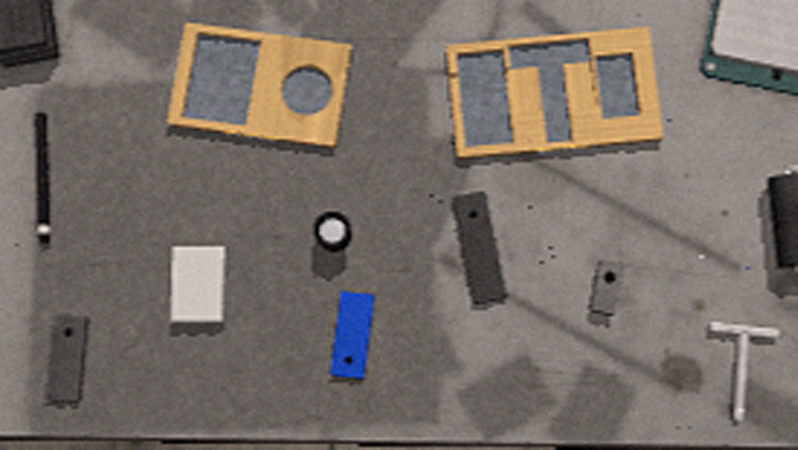

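Run:
```python
from h import *
s=dict(np.load("top0.npz"))
hs=lambda im:cv2.cvtColor(im.astype(np.uint8),cv2.COLOR_BGR2HSV).astype(int)
F=8
for n,(x0,y0,x1,y1) in dict(proof=(225,125,303,183),lock=(322,125,412,188)).items():
    im=cv2.resize(s["color"][y0:y1,x0:x1],None,fx=F,fy=F,interpolation=cv2.INTER_CUBIC)
    h=hs(im); m=((h[...,1]>70)&(h[...,2]>110)).astype(np.uint8)
    cs,hi=cv2.findContours(m,cv2.RETR_CCOMP,cv2.CHAIN_APPROX_NONE)
    for c,q in zip(cs,hi[0]):
        if cv2.contourArea(c)>4000: print(n,"hole" if q[3]>=0 else "outer",rect(ray(s,(c[:,0]+.5)/F-.5+[x0,y0],.012)))
t=[]
for x0,y0 in((182,228),(369,207),(411,230)):
    t.append(cv2.resize(s["color"][y0:y0+44,x0:x0+40 if x0>400 else x0+30],None,fx=8,fy=8,interpolation=cv2.INTER_CUBIC))
cv2.imwrite("pics/mont.png",np.hstack(t))
```

```text
proof outer (array([648.6, 155.8]), array([180.6, 114.4]), 82.7)
proof hole (array([642.9, 105.9]), array([53.2, 51.8]), -8.3)
proof hole (array([653.8, 195.1]), array([93.8, 68.1]), -7.4)
lock outer (array([ 642.9, -149.2]), array([214.9, 124. ]), -84.1)
lock hole (array([ 650.4, -214.4]), array([68.5, 40.5]), 5.8)
lock hole (array([636. , -77.9]), array([101.4,  51.9]), 6.1)
lock hole (array([ 643.5, -149. ]), array([108.3,  85.6]), 6.0)
```

View pics/mont.png

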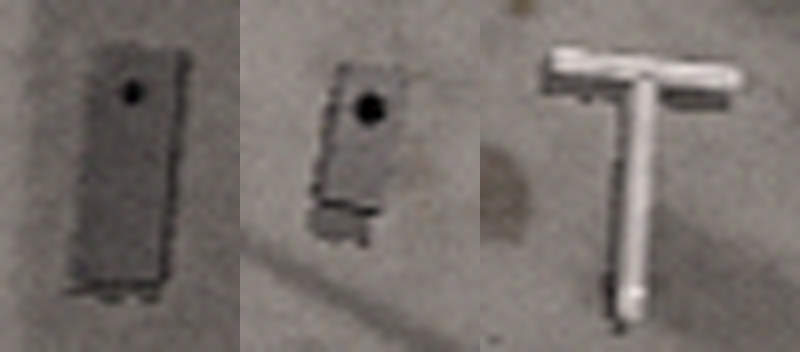

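The montage shows:
- **Short bar:** top corners at about (98,45), (182,50), (163,280) and (72,280).
- **Quoin:** top corners at (340,65), (405,68), (378,208) and (318,200).
- **Key:** crossbar runs (550,61)–(742,76), with the shaft tip at (631,315).

The pocket sizes and spacings match the drawing to within 1–2 mm.

```bash
cat >> h.py <<'E'
def to(x,y,z,yaw):
    "print shift/turn shares to reach x,y,z (mm), yaw (deg) from now"
    o=r.get_obs(); M=R.from_rotvec(o["tcp_rot"]).as_matrix(); p=o["tcp_pos"]*1000
    psi=np.degrees(np.arctan2(M[1,0],M[0,0]))
    d=M.T@(np.array([x,y,z])-p)/200
    t=((psi-yaw+180)%360-180)/45
    print("pos",np.round(p,1),"yaw",round(psi,1),"open",round(o["opening"]*1000,1),"-> shift",np.round(d,3),"turn",round(t,3),"t",round(o["time"],1),"j7",round(o["joints"][6],2))
E
python3 - <<'E'
from h import *
s=dict(np.load("top0.npz"))
def q(name,pts,x,y,off,z):
    p=ray(s,(np.array(pts,float)-[x,0]+.5)/8-.5+off,z)*1000
    print(name,np.round(p,1).tolist(),"mean",np.round(p.mean(0),1)); return p
for n,pts,x,off,z in(("bar",[(98,45),(182,50),(163,280),(72,280)],0,(182,228),.01),("quoin",[(340,65),(405,68),(378,208),(318,200)],240,(369,207),.017)):
    p=q(n,pts,x,0,off,z); d=(p[0]+p[1]-p[2]-p[3])/2; w=(p[0]+p[3]-p[1]-p[2])/2
    print(" len",np.linalg.norm(d),"w",np.linalg.norm(w),"yaw",np.degrees(np.arctan2(d[1],d[0])))
p=q("key",[(550,61),(742,76),(646,69),(631,315)],480,0,(411,230),.011)
for a,b in((1,0),(3,2)):
    d=p[b]-p[a]; print(np.linalg.norm(d),np.degrees(np.arctan2(d[1],d[0])))
to(445,-190,150,-5)
to(360,337,150,-5)
E
```

```text
bar [[406.1, 352.5], [404.6, 321.6], [321.6, 323.1], [321.2, 356.0]] mean [363.4 338.3]
 len 84.01521592266316 w 31.965693011994738 yaw -1.6981340509036873
quoin [[466.1, -192.9], [465.3, -216.5], [414.2, -206.0], [416.9, -184.4]] mean [ 440.6 -200. ]
 len 51.03342239173266 w 22.594538162216338 yaw -10.714211903155865
key [[402.7, -303.1], [398.2, -371.8], [400.2, -337.5], [312.6, -329.3]] mean [ 378.4 -335.4]
68.88606295057633 86.23355868184575
87.98149726668382 -5.377750266421262
pos [ 279.2 -614.   230.4] yaw 24.5 open 85.1 -> shift [ 1.632 -1.586  0.405] turn 0.655 t 0.1 j7 -0.08
pos [ 279.2 -614.   230.4] yaw 24.5 open 85.1 -> shift [ 2.336 -4.16   0.409] turn 0.655 t 0.1 j7 -0.08
```

drive_tool:
  targets:
    - [1,[0.9,-0.9,0.2],0.655]
    - [1,[0.9,-0.9,0.2],0.655]
    - [1,[0.9,-0.9,0.2],0.655]
    - [1,[0.9,-0.9,0.2],0.655]
    - [1,[0.9,-0.9,0.2],0.655]
    - [1,[0.9,-0.9,0.2],0.655]
    - [1,[0.9,-0.9,0.2],0.655]
    - [1,[0.9,-0.9,0.2],0.655]
  squeeze: 40

```text
time: 0.77
tcp_pos: [0.3702, -0.3722, 0.1907]
tcp_rot: [-3.137, 0.127, 0.001]
contact_force: [0.0, 0.6, 0.1]
opening: 0.0852
grasp_force: 0.0
```

drive_tool:
  targets:
    - [1,[0.68,-1,0.1],0]
    - [1,[0.68,-1,0.1],0]
    - [1,[0.68,-1,0.1],0]
    - [1,[0.68,-1,0.1],0]
    - [1,[0.68,-1,0.1],0]
    - [1,[0.68,-1,0.1],0]
    - [1,[0.68,-1,0.1],0]

```text
time: 1.35
tcp_pos: [0.5265, -0.1829, 0.1711]
tcp_rot: [-3.136, 0.123, -0.005]
contact_force: [1.3, 1.1, -0.0]
opening: 0.0856
grasp_force: 0.0
```

drive_tool:
  targets:
    - [1,[0,-1,0],0]
    - [1,[0,-1,0],0]
    - [1,[0,-1,0],0]
    - [1,[0,-1,0],0]
    - [1,[0,-1,0],0]
    - [1,[0,-1,0],0]

```text
time: 1.85
tcp_pos: [0.5404, 0.0174, 0.1717]
tcp_rot: [-3.135, 0.123, -0.002]
contact_force: [0.1, 0.1, 0.2]
opening: 0.0854
grasp_force: 0.0
```

drive_tool:
  targets:
    - [1,[-0.1,-1,0],0]
    - [1,[-0.1,-1,0],0]
    - [1,[-0.1,-1,0],0]
    - [1,[-0.1,-1,0],0]
    - [1,[-0.1,-1,0],0]
    - [1,[-0.1,-1,0],0]

```text
time: 2.35
tcp_pos: [0.5368, 0.219, 0.1717]
tcp_rot: [-3.134, 0.123, -0.001]
contact_force: [-0.1, 1.2, -0.3]
opening: 0.0856
grasp_force: 0.0
```

```bash
python3 -c "
from h import *
to(363,338,60,-2)"
```

```text
pos [536.8 219.  171.7] yaw -4.5 open 85.6 -> shift [-0.913 -0.522  0.561] turn -0.056 t 2.4 j7 -2.23
```

drive_tool:
  targets:
    - [1,[0,0,0.1],-1]
    - [1,[0,0,0.1],-1]
    - [1,[0,0,0.1],-1]
    - [1,[0,0,0.1],-1]
    - [1,[0,0,0.1],-1]
    - [1,[0,0,0.1],-1]
    - [1,[0,0,0.1],-1]

```text
time: 2.93
tcp_pos: [0.5385, 0.2087, 0.151]
tcp_rot: [2.951, 1.076, -0.0]
contact_force: [0.4, -1.0, 1.0]
opening: 0.0851
grasp_force: 0.0
```

drive_tool:
  targets:
    - [1,[0,0,0],-1]
    - [1,[0,0,0],-1]
    - [1,[0,0,0],-1]
    - [1,[0,0,0],-1]
    - [1,[0,0,0],-1]
    - [1,[0,0,0],-1]
    - [1,[0,0,0],-1]

```text
time: 3.52
tcp_pos: [0.5385, 0.2086, 0.1509]
tcp_rot: [2.315, 2.123, -0.001]
contact_force: [-0.6, 0.6, -0.4]
opening: 0.0852
grasp_force: 0.0
```

drive_tool:
  targets:
    - [1,[0,0,0],-1]
    - [1,[0,0,0],-1]
    - [1,[0,0,0],-1]
    - [1,[0,0,0],-1]
    - [1,[0,0,0],-1]
    - [1,[0,0,0],-1]
    - [1,[0,0,0],-1]

```text
time: 4.1
tcp_pos: [0.5385, 0.2085, 0.1507]
tcp_rot: [1.327, 2.848, -0.001]
contact_force: [-0.9, -0.4, -0.1]
opening: 0.0854
grasp_force: 0.0
```

drive_tool:
  targets:
    - [1,[0,0,0],-1]
    - [1,[0,0,0],-1]
    - [1,[0,0,0],-1]
    - [1,[0,0,0],-1]
    - [1,[0,0,0],-1]
    - [1,[0,0,0],-1]
    - [1,[0,0,0],-1]

```text
time: 4.68
tcp_pos: [0.5386, 0.2085, 0.1506]
tcp_rot: [-0.136, -3.138, 0.001]
contact_force: [-1.1, 0.3, -0.4]
opening: 0.085
grasp_force: 0.0
```

```bash
python3 -c "
from h import *
to(363,338,60,178)"
```

```text
pos [538.6 208.5 150.6] yaw 175.0 open 85.0 -> shift [0.931 0.57  0.453] turn -0.066 t 4.7 j7 0.53
```

drive_tool:
  targets:
    - [0.4,[0.931,0.57,0.3],-0.066]
    - [0.4,[0.931,0.57,0.45],-0.066]
    - [0.4,[0.931,0.57,0.45],-0.066]
    - [0.4,[0.931,0.57,0.45],-0.066]
    - [0.4,[0.931,0.57,0.45],-0.066]
    - [0.4,[0.931,0.57,0.45],-0.066]
    - [0.4,[0.931,0.57,0.45],-0.066]
    - [0.4,[0.931,0.57,0.45],-0.066]

```text
time: 5.35
tcp_pos: [0.3617, 0.3407, 0.0606]
tcp_rot: [-0.055, -3.141, 0.002]
contact_force: [0.4, -0.5, 0.9]
opening: 0.0599
grasp_force: 0.0
```

```bash
python3 -c "
from h import *
s=r.snapshot('top');cv2.imwrite('pics/a1.png',cv2.resize(s['color'][200:280,160:260],None,fx=6,fy=6,interpolation=cv2.INTER_CUBIC))
to(363,338,1,178)"
```

```text
pos [363.1 340.2  60.9] yaw 177.8 open 59.5 -> shift [ 0.    -0.011  0.3  ] turn -0.003 t 5.4 j7 0.06
```

View pics/a1.png

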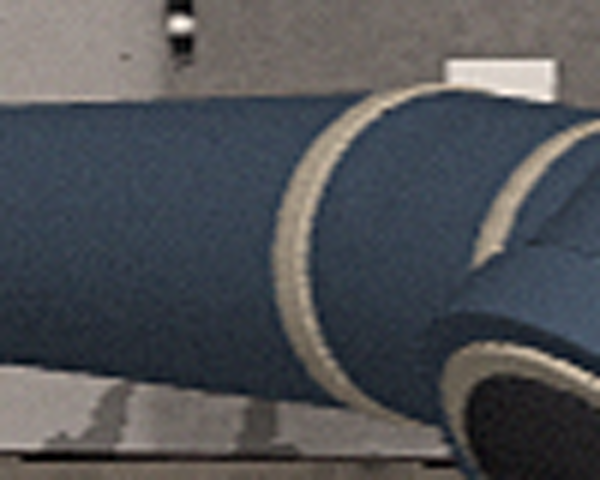

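The arm covers the bar in the top view (only the marker tip at (180,25) and the pad's edge show), so I'll trust the measurement and descend.

drive_tool:
  targets:
    - [0.4,[0,-0.01,0.15],0]
    - [0.4,[0,-0.01,0.28],0]
    - [0.4,[0,-0.01,0.295],0]
    - [0.4,[0,-0.01,0.295],0]
  squeeze: 60

```text
time: 5.73
tcp_pos: [0.3627, 0.3375, 0.0014]
tcp_rot: [-0.062, -3.14, 0.003]
contact_force: [-0.0, 0.1, 0.3]
opening: 0.0599
grasp_force: 0.0
```

drive_tool:
  targets:
    - [-0.5,[0,0,0],0]
    - [-0.5,[0,0,0],0]
    - [-0.5,[0,0,0],0]
    - [-0.5,[0,0,0],0]
    - [-0.5,[0,0,0],0]
    - [-0.5,[0,0,0],0]

```text
time: 6.23
tcp_pos: [0.3627, 0.3396, 0.004]
tcp_rot: [0.057, 3.138, 0.001]
contact_force: [0.7, -2.3, 5.3]
opening: 0.0316
grasp_force: 59.4
```

drive_tool:
  targets:
    - [0.1,[0,0,0],0]
    - [0.1,[0,0,0],0]
    - [0.1,[0,0,-0.025],0]
    - [0.1,[0,0,-0.025],0]
    - [-0.5,[0,0,-0.025],0]
    - [-0.5,[0,0,-0.025],0]
    - [-0.5,[0,0,-0.025],0]
    - [-0.5,[0,0,-0.025],0]

```text
time: 6.9
tcp_pos: [0.3615, 0.3397, 0.0081]
tcp_rot: [0.056, 3.14, -0.0]
contact_force: [-0.9, -1.5, 8.6]
opening: 0.03
grasp_force: 58.6
```

drive_tool:
  targets:
    - [-0.5,[0,0,0],0]
    - [-0.5,[0,0,-0.1],0]
    - [-0.5,[0,0,-0.25],0]
    - [-0.5,[0,0,-0.4],0]
    - [-0.5,[0,0,-0.4],0]

```text
time: 7.32
tcp_pos: [0.3627, 0.3421, 0.0914]
tcp_rot: [0.056, 3.136, 0.009]
contact_force: [0.8, 0.1, -2.2]
opening: 0.0298
grasp_force: 59.8
```

```bash
python3 -c "
from h import *
print(r.get_obs()['contact_force'])
to(500,150,120,178)"
```

```text
[ 0.82227054  0.14031621 -2.21445165]
pos [362.7 342.1  91.4] yaw 178.0 open 29.8 -> shift [-0.721 -0.935 -0.145] turn -0.001 t 7.3 j7 0.1
```

drive_tool:
  targets:
    - [-0.5,[-0.8,-0.95,-0.15],-0.17]
    - [-0.5,[-0.8,-0.95,-0.15],-0.17]
    - [-0.5,[-0.8,-0.95,-0.15],-0.17]
    - [-0.5,[-0.8,-0.95,-0.15],-0.17]
    - [-0.5,[-0.8,-0.95,-0.15],-0.17]
    - [-0.5,[-0.8,-0.95,-0.15],-0.17]
    - [-0.5,[-0.8,-0.95,-0.15],-0.17]
    - [-0.5,[-0.8,-0.95,-0.15],-0.17]

```text
time: 7.98
tcp_pos: [0.5159, 0.1398, 0.1158]
tcp_rot: [0.141, -3.137, 0.002]
contact_force: [-0.0, -0.5, -2.8]
opening: 0.0296
grasp_force: 59.7
```

```bash
python3 -c "
from h import *
to(636,-78,60,-174)"
```

```text
pos [515.9 139.8 115.8] yaw -174.9 open 29.6 -> shift [-0.501 -1.138  0.279] turn -0.019 t 8.0 j7 0.74
```

drive_tool:
  targets:
    - [-0.5,[-0.5,-1,0.1],-0.019]
    - [-0.5,[-0.5,-1,0.1],-0.019]
    - [-0.5,[-0.5,-1,0.1],-0.019]
    - [-0.5,[-0.5,-1,0.1],-0.019]
    - [-0.5,[-0.5,-1,0.1],-0.019]
    - [-0.5,[-0.5,-1,0.1],-0.019]
    - [-0.5,[-0.5,-1,0.1],-0.019]

```text
time: 8.57
tcp_pos: [0.6345, -0.0509, 0.0947]
tcp_rot: [0.165, -3.135, 0.003]
contact_force: [-0.2, 0.4, -2.5]
opening: 0.0293
grasp_force: 59.8
```

```bash
python3 -c "
from h import *
to(636,-78,60,-174)
s=r.snapshot('scene');cv2.imwrite('pics/b1.png',cv2.resize(s['color'][130:270,220:380],None,fx=4.5,fy=4.2,interpolation=cv2.INTER_CUBIC))"
```

```text
pos [634.5 -50.9  94.7] yaw -174.0 open 29.3 -> shift [ 0.006 -0.135  0.174] turn 0.0 t 8.6 j7 1.11
```

View pics/b1.png

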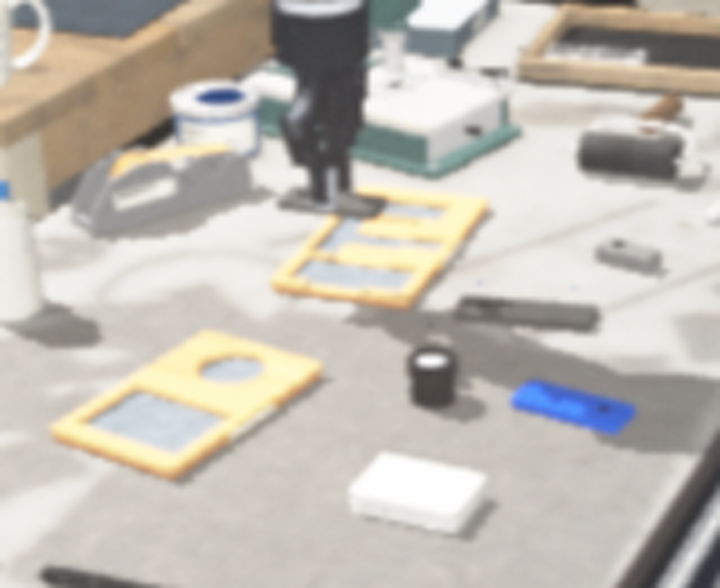

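The scene crop shows the bar held level under the fingers at (333,205), above the lock-up tray.

drive_tool:
  targets:
    - [-0.5,[0.006,-0.135,0.1],0]
    - [-0.5,[0.006,-0.135,0.25],0]
    - [-0.5,[0.006,-0.135,0.32],0]
    - [-0.5,[0.006,-0.135,0.32],0]

```text
time: 8.95
tcp_pos: [0.6314, -0.0703, 0.0293]
tcp_rot: [0.182, -3.128, -0.003]
contact_force: [-1.0, 0.3, -2.8]
opening: 0.0298
grasp_force: 59.8
```

```bash
python3 -c "
from h import *
to(636,-78,14,-174)"
```

```text
pos [631.4 -70.3  29.3] yaw -173.3 open 29.8 -> shift [-0.019 -0.041  0.076] turn 0.014 t 8.9 j7 1.11
```

drive_tool:
  targets:
    - [-0.5,[0,0,0],0]
    - [-0.5,[0,0,0],0]
    - [-0.5,[0,0,0],0]

```text
time: 9.2
tcp_pos: [0.6363, -0.0707, 0.0352]
tcp_rot: [-0.18, 3.133, 0.001]
contact_force: [0.2, 0.0, -2.8]
opening: 0.0296
grasp_force: 60.1
```

```bash
python3 -c "
from h import *
to(636,-78,14,-174)"
```

```text
pos [636.3 -70.7  35.2] yaw -173.4 open 29.6 -> shift [ 0.006 -0.036  0.106] turn 0.013 t 9.2 j7 1.11
```

drive_tool:
  targets:
    - [-0.5,[0.004,-0.036,0.04],0.013]
    - [-0.5,[0.004,-0.036,0.09],0.013]
    - [-0.5,[0.004,-0.036,0.105],0.013]
    - [-0.5,[0.004,-0.036,0.105],0.013]
    - [-0.5,[0.004,-0.036,0.105],0.013]

```text
time: 9.62
tcp_pos: [0.6357, -0.0815, 0.0133]
tcp_rot: [-0.158, 3.137, -0.005]
contact_force: [-2.1, -3.2, 7.4]
opening: 0.0296
grasp_force: 63.8
```

```bash
python3 -c "
from h import *
to(636,-78,14,-174)"
```

```text
pos [635.7 -81.5  13.3] yaw -174.2 open 29.6 -> shift [-0.003  0.017 -0.004] turn -0.005 t 9.6 j7 1.09
```

drive_tool:
  targets:
    - [-0.5,[0,0.012,0],0]
    - [-0.5,[0,0.012,0],0]
    - [0.1,[0,0.012,0],0]
    - [0.1,[0,0.012,0],0]
    - [0.1,[0,0.012,0],0]
    - [0.1,[0,0.012,-0.15],0]
    - [0.1,[0,0.012,-0.4],0]
    - [0.1,[0,0.012,-0.5],0]

```text
time: 10.28
tcp_pos: [0.6356, -0.0764, 0.1145]
tcp_rot: [-0.162, 3.136, 0.002]
contact_force: [0.9, 0.7, 1.0]
opening: 0.0471
grasp_force: 0.0
```

```bash
python3 -c "
from h import *
to(540,-190,100,170)
to(440.6,-200,60,170)"
```

```text
pos [635.6 -76.4 114.5] yaw -174.1 open 47.1 -> shift [ 0.534 -0.516  0.071] turn 0.354 t 10.3 j7 1.17
pos [635.6 -76.4 114.5] yaw -174.1 open 47.1 -> shift [ 1.034 -0.514  0.27 ] turn 0.354 t 10.3 j7 1.17
```

drive_tool:
  targets:
    - [0.1,[0.98,-0.514,0.2],0.354]
    - [0.1,[0.98,-0.514,0.2],0.354]
    - [0.1,[0.98,-0.514,0.2],0.354]
    - [0.1,[0.98,-0.514,0.2],0.354]
    - [0.1,[0.98,-0.514,0.2],0.354]
    - [0.1,[0.98,-0.514,0.2],0.354]
    - [0.1,[0.98,-0.514,0.2],0.354]
    - [0.1,[0.98,-0.514,0.2],0.354]

```text
time: 10.95
tcp_pos: [0.4501, -0.2002, 0.0722]
tcp_rot: [0.278, 3.129, 0.0]
contact_force: [-0.0, 0.4, 0.8]
opening: 0.0465
grasp_force: 0.0
```

```bash
python3 -c "
from h import *
to(440.6,-200,14,170)
s=r.snapshot('top')['color'];t=r.snapshot('scene')['color'];f=lambda i:cv2.resize(i,(390,300),interpolation=cv2.INTER_CUBIC)
cv2.imwrite('pics/c1.png',np.hstack([f(s[125:265,310:450]),f(t[150:240,270:410])]))"
```

```text
pos [ 450.1 -200.2   72.2] yaw 169.8 open 46.5 -> shift [ 0.047 -0.008  0.291] turn -0.003 t 10.9 j7 1.11
```

View pics/c1.png

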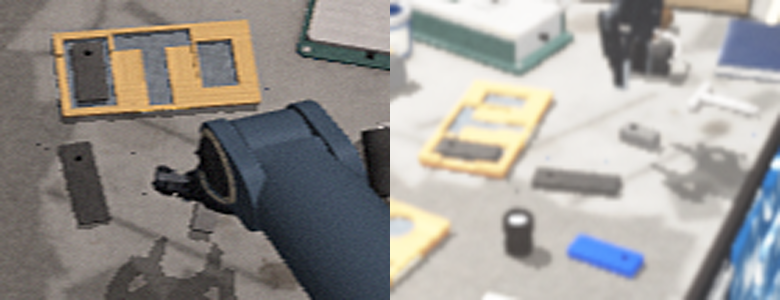

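The left half shows the bar lying flat in its pocket at (90,70). The right half shows the quoin still in place at (640,135). Next is the quoin grasp.

drive_tool:
  targets:
    - [0.1,[0.047,-0.005,0.15],0]
    - [0.1,[0.047,-0.005,0.27],0]
    - [0.1,[0.047,-0.005,0.301],0]
    - [0.1,[0.047,-0.005,0.301],0]
    - [0.1,[0.047,-0.005,0.301],0]

```text
time: 11.47
tcp_pos: [0.4429, -0.198, 0.0128]
tcp_rot: [0.272, 3.128, 0.001]
contact_force: [0.2, 0.8, 0.2]
opening: 0.0469
grasp_force: 0.0
```

drive_tool:
  targets:
    - [-0.7,[0,0,0],0]
    - [-0.7,[0,0,0],0]
    - [-0.7,[0,0,0],0]
    - [-0.7,[0,0,0],0]
    - [-0.7,[0,0,0],0]
  squeeze: 40

```text
time: 11.88
tcp_pos: [0.4426, -0.1992, 0.0136]
tcp_rot: [0.275, 3.126, -0.001]
contact_force: [0.6, 0.3, 5.2]
opening: 0.0215
grasp_force: 39.1
```

drive_tool:
  targets:
    - [-0.7,[0,0,-0.1],0]
    - [-0.7,[0,0,-0.25],0]
    - [-0.7,[0,0,-0.4],0]
    - [-0.7,[0,0,-0.4],0]
    - [-0.7,[0,0,-0.4],0]

```text
time: 12.3
tcp_pos: [0.4421, -0.1997, 0.0937]
tcp_rot: [0.277, 3.126, -0.003]
contact_force: [-0.3, 1.1, -1.5]
opening: 0.0218
grasp_force: 39.3
```

```bash
python3 -c "
from h import *
to(650.4,-214.4,60,-174)"
```

```text
pos [ 442.1 -199.7   93.7] yaw 169.9 open 21.8 -> shift [-1.038  0.111  0.172] turn -0.358 t 12.3 j7 1.14
```

drive_tool:
  targets:
    - [-0.7,[-1,0.107,0.1],-0.358]
    - [-0.7,[-1,0.107,0.1],-0.358]
    - [-0.7,[-1,0.107,0.1],-0.358]
    - [-0.7,[-1,0.107,0.1],-0.358]
    - [-0.7,[-1,0.107,0.1],-0.358]
    - [-0.7,[-1,0.107,0.1],-0.358]
    - [-0.7,[-1,0.107,0.1],-0.358]
    - [-0.7,[-1,0.107,0.1],-0.358]

```text
time: 12.97
tcp_pos: [0.6403, -0.2124, 0.0703]
tcp_rot: [0.167, -3.134, -0.001]
contact_force: [-1.1, 0.3, -0.3]
opening: 0.0217
grasp_force: 39.4
```

drive_tool:
  targets:
    - [-0.7,[0,0,0.1],0]
    - [-0.7,[0,0,0.15],0]
    - [-0.7,[0,0,0.15],0]
    - [-0.7,[0,0,0.15],0]

```text
time: 13.3
tcp_pos: [0.6403, -0.2133, 0.0414]
tcp_rot: [0.165, -3.135, 0.0]
contact_force: [0.3, 1.3, -1.7]
opening: 0.0218
grasp_force: 39.4
```

```bash
python3 -c "
from h import *
to(652,-214.4,18,-174)"
```

```text
pos [ 640.3 -213.3   41.4] yaw -174.0 open 21.8 -> shift [-0.058 -0.012  0.117] turn 0.001 t 13.3 j7 1.34
```

drive_tool:
  targets:
    - [-0.7,[-0.058,-0.006,0],0]
    - [-0.7,[-0.058,-0.006,0.06],0]
    - [-0.7,[-0.058,-0.006,0.1],0]
    - [-0.7,[-0.058,-0.006,0.115],0]
    - [-0.7,[-0.058,-0.006,0.12],0]
    - [-0.7,[-0.058,-0.006,0.12],0]

```text
time: 13.8
tcp_pos: [0.6523, -0.213, 0.0187]
tcp_rot: [0.166, -3.135, 0.001]
contact_force: [-3.6, -0.4, 5.0]
opening: 0.0219
grasp_force: 40.4
```

drive_tool:
  targets:
    - [0,[0,0,0],0]
    - [0,[0,0,0],0]
    - [0,[0,0,0],0]
    - [0,[0,0,-0.1],0]
    - [0,[0,0,-0.3],0]
    - [0,[0,0,-0.35],0]

```text
time: 14.3
tcp_pos: [0.6561, -0.2124, 0.093]
tcp_rot: [-0.165, 3.13, -0.001]
contact_force: [1.8, 0.3, 0.5]
opening: 0.0427
grasp_force: 0.0
```

```bash
python3 -c "
from h import *
to(480,-300,80,175)"
```

```text
pos [ 656.1 -212.4   93. ] yaw -173.9 open 42.7 -> shift [ 0.922 -0.343  0.059] turn 0.246 t 14.3 j7 1.38
```

drive_tool:
  targets:
    - [-0.1,[0.92,-0.34,0.0],0.246]
    - [-0.1,[0.92,-0.34,0.0],0.246]
    - [-0.1,[0.92,-0.34,0.0],0.246]
    - [-0.1,[0.92,-0.34,0.0],0.246]
    - [-0.1,[0.92,-0.34,0.0],0.246]
    - [-0.1,[0.92,-0.34,0.0],0.246]
    - [-0.1,[0.92,-0.34,0.0],0.246]
    - [-0.1,[0.92,-0.34,0.0],0.246]

```text
time: 14.97
tcp_pos: [0.4786, -0.2996, 0.0886]
tcp_rot: [0.137, 3.137, 0.0]
contact_force: [0.1, 0.2, -0.6]
opening: 0.0386
grasp_force: 0.0
```

```bash
python3 -c "
from h import *
to(375.3,-335.3,60,175)"
```

```text
pos [ 478.6 -299.6   88.6] yaw 175.0 open 38.6 -> shift [ 0.499 -0.223  0.142] turn -0.0 t 15.0 j7 1.37
```

drive_tool:
  targets:
    - [-0.1,[0.5,-0.225,0.15],0]
    - [-0.1,[0.5,-0.225,0.15],0]
    - [-0.1,[0.5,-0.225,0.15],0]
    - [-0.1,[0.5,-0.225,0.15],0]
    - [-0.1,[0.5,-0.225,0.15],0]
    - [-0.1,[0.5,-0.225,0.15],0]

```text
time: 15.47
tcp_pos: [0.3767, -0.3352, 0.0588]
tcp_rot: [0.134, 3.136, 0.0]
contact_force: [-0.4, 0.7, 0.4]
opening: 0.0384
grasp_force: 0.0
```

```bash
python3 -c "
from h import *
to(375.3,-335.3,8,175)"
```

```text
pos [ 376.7 -335.2   58.8] yaw 175.1 open 38.4 -> shift [ 0.008 -0.001  0.254] turn 0.002 t 15.5 j7 1.47
```

drive_tool:
  targets:
    - [-0.1,[0.004,0,0.15],0]
    - [-0.1,[0.004,0,0.24],0]
    - [-0.1,[0.004,0,0.255],0]
    - [-0.1,[0.004,0,0.255],0]
    - [-0.1,[0.004,0,0.255],0]

```text
time: 15.88
tcp_pos: [0.3755, -0.3353, 0.0081]
tcp_rot: [0.134, 3.136, -0.0]
contact_force: [0.1, -0.1, 0.2]
opening: 0.0386
grasp_force: 0.0
```

drive_tool:
  targets:
    - [-1,[0,0,0],0]
    - [-1,[0,0,0],0]
    - [-1,[0,0,0],0]
    - [-1,[0,0,0],0]
    - [-1,[0,0,0],0]
    - [-1,[0,0,0],0]

```text
time: 16.38
tcp_pos: [0.3742, -0.3362, 0.0081]
tcp_rot: [0.138, 3.137, -0.002]
contact_force: [-0.5, 0.2, 6.9]
opening: 0.0061
grasp_force: 36.0
```

drive_tool:
  targets:
    - [-1,[0,0,-0.1],0]
    - [-1,[0,0,-0.25],0]
    - [-1,[0,0,-0.4],0]
    - [-1,[0,0,-0.4],0]
    - [-1,[0,0,-0.4],0]

```text
time: 16.8
tcp_pos: [0.3736, -0.3367, 0.0883]
tcp_rot: [0.139, 3.137, -0.004]
contact_force: [-0.3, -0.0, -1.6]
opening: 0.0059
grasp_force: 33.2
```

```bash
python3 -c "
from h import *
a=np.radians(6);to(643.5+17*np.cos(a),-149+17*np.sin(a),60,-174)
t=r.snapshot('scene')['color'];f=lambda i:cv2.resize(i,(780,560),interpolation=cv2.INTER_CUBIC)
cv2.imwrite('pics/d1.png',f(t[110:230,270:440]))"
```

```text
pos [ 373.6 -336.7   88.3] yaw 174.9 open 5.9 -> shift [-1.344  1.071  0.141] turn -0.246 t 16.8 j7 1.52
```

View pics/d1.png

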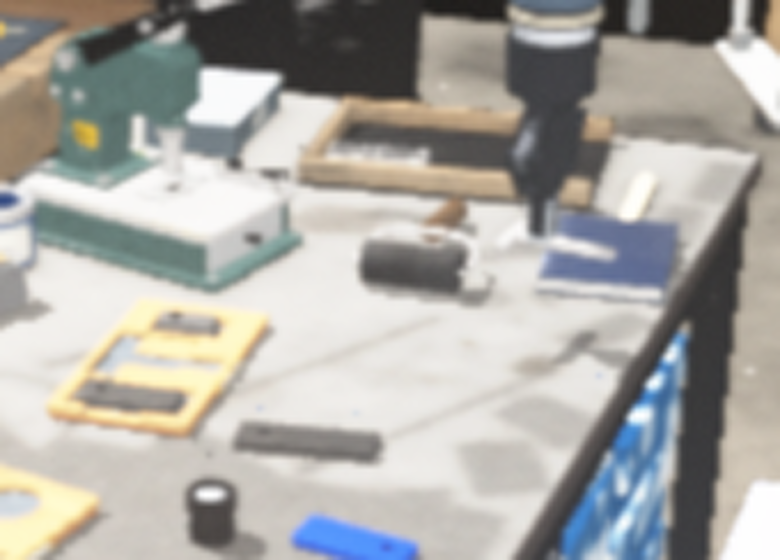

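The crop shows the key hanging level in the fingers at (540,235), the quoin in its pocket at (188,322) and the bar at (130,395).

drive_tool:
  targets:
    - [-1,[-0.9,0.7,0.0],-0.246]
    - [-1,[-0.9,0.7,0.0],-0.246]
    - [-1,[-0.9,0.7,0.0],-0.246]
    - [-1,[-0.9,0.7,0.0],-0.246]
    - [-1,[-0.9,0.7,0.0],-0.246]
    - [-1,[-0.9,0.7,0.0],-0.246]
    - [-1,[-0.9,0.7,0.0],-0.246]
    - [-1,[-0.9,0.7,0.0],-0.246]
  squeeze: 60

```text
time: 17.52
tcp_pos: [0.5647, -0.2107, 0.0855]
tcp_rot: [0.17, -3.135, -0.002]
contact_force: [0.4, 0.6, -0.5]
opening: 0.0
grasp_force: 0.0
```

```bash
python3 -c "
from h import *
to(659,-147.4,45,-174)"
```

```text
pos [ 564.7 -210.7   85.5] yaw -173.8 open 0.0 -> shift [-0.504  0.263  0.202] turn 0.005 t 17.5 j7 1.36
```

The fingers closed to zero, so the key slipped out on the way. I'll look for it.

```bash
python3 -c "
from h import *
s=r.snapshot('top'); np.savez('top1.npz',**s); t=r.snapshot('scene')['color'];f=lambda i:cv2.resize(i,(400,500),interpolation=cv2.INTER_CUBIC)
cv2.imwrite('pics/e1.png',np.hstack([f(s['color'][120:280,320:460]),f(t[110:230,290:410])]))"
```

```text
(no output)
```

View pics/e1.png

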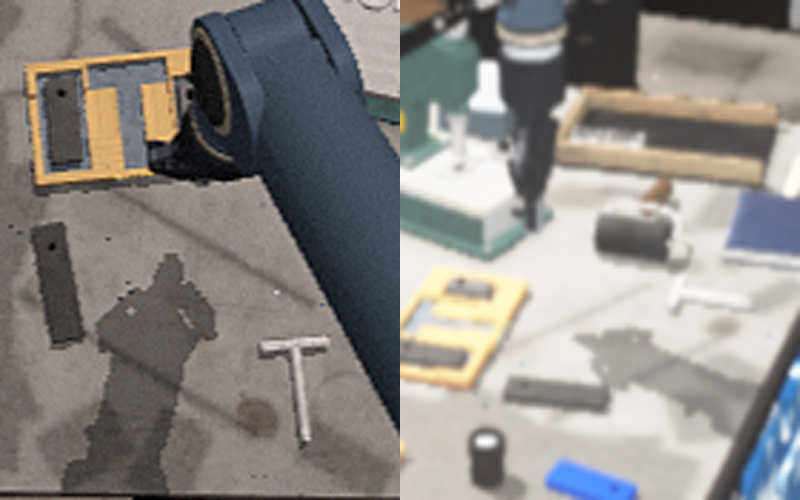

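The key lies flat on the bench about where it started, slightly turned. In the left half its crossbar runs (258,349)–(328,341) and its tip is at (304,440). I'll measure it and grip lower and harder.

```bash
python3 -c "
from h import *
s=dict(np.load('top1.npz'))
p=ray(s,(np.array([(259,349),(328,341),(293.5,345),(304,441)])+.5)/[400/140,3.125]-.5+[320,120],.011)*1000
print(p.round(1))
for a,b in((1,0),(3,2)):
    d=p[b]-p[a]; print(np.linalg.norm(d),np.degrees(np.arctan2(d[1],d[0])))
c=seg(s,(408,225,438,264),lambda im:im.min(2)>150,.011);print(rect(c), cv2.fitLine((c*1000).astype(np.float32),2,0,.01,.01).ravel())
to(460,-310,60,-175)"
```

```text
[[ 419.3 -277.7]
 [ 427.6 -347.5]
 [ 423.4 -312.6]
 [ 335.5 -320.4]]
70.35467175722665 96.78034760951601
88.28207795465326 5.0979459892364405
(array([ 383.4, -319. ]), array([94.6, 69.5]), 6.2) [ 9.94463980e-01  1.05078004e-01  3.99163208e+02 -3.16970245e+02]
pos [ 563.2 -213.1   85.6] yaw -174.0 open 0.1 -> shift [ 0.563 -0.428  0.13 ] turn 0.022 t 17.6 j7 1.36
```

drive_tool:
  targets:
    - [-0.1,[0.85,-0.42,0.1],0]
    - [-0.1,[0.85,-0.42,0.1],0]
    - [-0.1,[0.85,-0.42,0.1],0]
    - [-0.1,[0.85,-0.42,0.1],0]
    - [-0.1,[0.85,-0.42,0.1],0]
    - [-0.1,[0.85,-0.42,0.1],0]
    - [-0.1,[0.85,-0.42,0.1],0]
    - [-0.1,[0.85,-0.42,0.1],0]

```text
time: 18.28
tcp_pos: [0.4043, -0.3141, 0.0672]
tcp_rot: [-0.163, 3.137, -0.0]
contact_force: [-0.4, 0.0, -0.1]
opening: 0.0385
grasp_force: 0.0
```

```bash
python3 -c "
from h import *
to(398.4,-315.6,3,-174)"
```

```text
pos [ 404.3 -314.1   67.2] yaw -174.0 open 38.5 -> shift [ 0.03  -0.004  0.321] turn -0.001 t 18.3 j7 1.58
```

drive_tool:
  targets:
    - [-0.1,[0.025,-0.004,0.15],0]
    - [-0.1,[0.025,-0.004,0.28],0]
    - [-0.1,[0.025,-0.004,0.318],0]
    - [-0.1,[0.025,-0.004,0.318],0]
    - [-0.1,[0.025,-0.004,0.318],0]

```text
time: 18.7
tcp_pos: [0.4012, -0.3141, 0.0041]
tcp_rot: [-0.169, 3.136, 0.001]
contact_force: [-0.1, -0.3, 0.2]
opening: 0.0386
grasp_force: 0.0
```

drive_tool:
  targets:
    - [-1,[0,0,0],0]
    - [-1,[0,0,0],0]
    - [-1,[0,0,0],0]
    - [-1,[0,0,0],0]
    - [-1,[0,0,0],0]
    - [-1,[0,0,0],0]

```text
time: 19.2
tcp_pos: [0.401, -0.3153, 0.0051]
tcp_rot: [-0.166, 3.135, -0.003]
contact_force: [-0.4, 1.0, 5.6]
opening: 0.0081
grasp_force: 58.8
```

drive_tool:
  targets:
    - [-1,[0,0,-0.05],0]
    - [-1,[0,0,-0.15],0]
    - [-1,[0,0,-0.25],0]
    - [-1,[0,0,-0.25],0]
    - [-1,[0,0,-0.25],0]
    - [-1,[0,0,-0.25],0]
    - [-1,[0,0,-0.25],0]

```text
time: 19.78
tcp_pos: [0.3989, -0.3148, 0.0528]
tcp_rot: [0.165, -3.136, -0.001]
contact_force: [0.7, -0.1, -1.3]
opening: 0.0075
grasp_force: 58.9
```

```bash
python3 -c "
from h import *
to(662,-147,45,-174)"
```

```text
pos [ 398.9 -314.8   52.8] yaw -174.0 open 7.5 -> shift [-1.396  0.696  0.038] turn 0.001 t 19.8 j7 1.57
```

The opening is creeping (8.1 to 7.5 mm) because the grip is too near the tips. I'll set it back down and regrip deeper and softer.

drive_tool:
  targets:
    - [-1,[0,0,0.15],0]
    - [-1,[0,0,0.235],0]
    - [-1,[0,0,0.235],0]
    - [-0.4,[0,0,0.24],0]
    - [-0.4,[0,0,0.24],0]
    - [-0.4,[0,0,0.25],0]
    - [-0.4,[0,0,0.265],0]
    - [-0.4,[0,0,0.265],0]
  squeeze: 30

```text
time: 20.45
tcp_pos: [0.3997, -0.315, 0.0005]
tcp_rot: [-0.166, 3.137, -0.0]
contact_force: [-0.6, 0.8, 0.4]
opening: 0.0254
grasp_force: 0.0
```

drive_tool:
  targets:
    - [-0.4,[0,0,0.012],0]
    - [-0.4,[0,0,0.012],0]
    - [-0.4,[0,0,0.012],0]

```text
time: 20.7
tcp_pos: [0.3999, -0.3152, -0.0001]
tcp_rot: [0.165, -3.136, 0.003]
contact_force: [-4.3, 0.8, 15.6]
opening: 0.0259
grasp_force: 8.1
```

drive_tool:
  targets:
    - [-1,[0,0,0],0]
    - [-1,[0,0,0],0]
    - [-1,[0,0,0],0]
    - [-1,[0,0,0],0]
    - [-1,[0,0,0],0]

```text
time: 21.12
tcp_pos: [0.4015, -0.3148, 0.0004]
tcp_rot: [-0.167, 3.135, -0.003]
contact_force: [-1.8, 1.7, 18.1]
opening: 0.0093
grasp_force: 33.7
```

drive_tool:
  targets:
    - [-1,[0,0,-0.05],0]
    - [-1,[0,0,-0.15],0]
    - [-1,[0,0,-0.25],0]
    - [-1,[0,0,-0.25],0]
    - [-1,[0,0,-0.25],0]
    - [-1,[0,0,-0.25],0]

```text
time: 21.62
tcp_pos: [0.399, -0.3151, 0.0476]
tcp_rot: [0.165, -3.136, -0.0]
contact_force: [0.2, -0.9, -1.1]
opening: 0.0098
grasp_force: 29.4
```

```bash
python3 -c "
from h import *
to(662,-147,45,-174)"
```

```text
pos [ 399.  -315.1   47.6] yaw -174.0 open 9.8 -> shift [-1.396  0.698  0.012] turn 0.0 t 21.6 j7 1.56
```

drive_tool:
  targets:
    - [-1,[-0.1,0.05,-0.1],0]
    - [-1,[-0.3,0.15,-0.15],0]
    - [-1,[-0.5,0.25,-0.15],0]
    - [-1,[-0.7,0.35,-0.15],0]
    - [-1,[-0.8,0.4,-0.15],0]
    - [-1,[-0.8,0.4,-0.15],0]

```text
time: 22.12
tcp_pos: [0.5561, -0.2116, 0.0783]
tcp_rot: [-0.179, 3.13, 0.008]
contact_force: [0.9, 0.5, -1.3]
opening: 0.0095
grasp_force: 29.4
```

drive_tool:
  targets:
    - [-1,[-0.1,0.05,0],0]
    - [-1,[-0.3,0.15,0],0]
    - [-1,[-0.45,0.23,0],0]
    - [-1,[-0.55,0.28,0],0]
    - [-1,[-0.59,0.295,0],0]
    - [-1,[-0.59,0.295,0],0]
    - [-1,[-0.59,0.295,0],0]

```text
time: 22.7
tcp_pos: [0.6602, -0.1482, 0.0766]
tcp_rot: [0.166, -3.134, 0.001]
contact_force: [-0.7, -0.5, -0.9]
opening: 0.0094
grasp_force: 29.5
```

```bash
python3 -c "
from h import *
to(660.9,-147.2,9,-174)
t=r.snapshot('scene')['color'];f=lambda i:cv2.resize(i,(600,500),interpolation=cv2.INTER_CUBIC)
cv2.imwrite('pics/f1.png',f(t[130:230,260:380]))"
```

```text
pos [ 660.2 -148.2   76.6] yaw -173.9 open 9.4 -> shift [-0.005  0.005  0.338] turn 0.001 t 22.7 j7 1.27
```

View pics/f1.png

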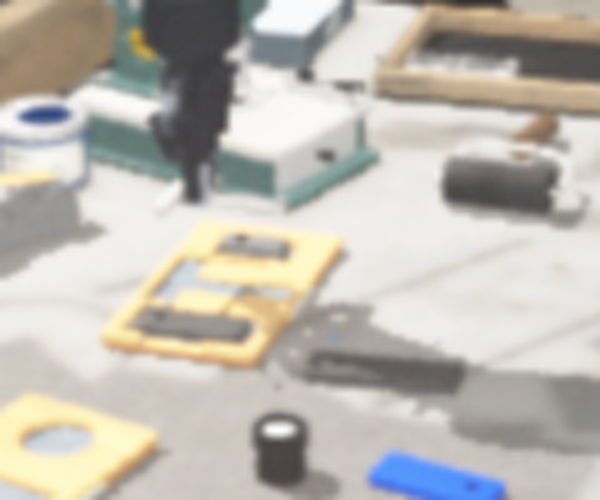

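The key is held level at about (195,200), crossbar toward +x, above the lock-up tray with the bar and quoin in it. Lowering now.

drive_tool:
  targets:
    - [-1,[-0.004,0.004,0.1],0]
    - [-1,[-0.004,0.004,0.2],0]
    - [-1,[-0.004,0.004,0.28],0]
    - [-1,[-0.004,0.004,0.32],0]
    - [-1,[-0.004,0.004,0.335],0]
    - [-1,[-0.004,0.004,0.335],0]
    - [-1,[-0.004,0.004,0.335],0]

```text
time: 23.33
tcp_pos: [0.6627, -0.1467, 0.0119]
tcp_rot: [-0.165, 3.136, -0.0]
contact_force: [0.7, 0.4, -0.9]
opening: 0.0098
grasp_force: 29.5
```

drive_tool:
  targets:
    - [-0.3,[0,0,0],0]
    - [-0.3,[0,0,0],0]
    - [-0.3,[0,0,0],0]
    - [-0.3,[0,0,-0.1],0]
    - [-0.3,[0,0,-0.3],0]
    - [-0.3,[0,0,-0.4],0]

```text
time: 23.83
tcp_pos: [0.6639, -0.1459, 0.0949]
tcp_rot: [-0.166, 3.133, -0.0]
contact_force: [1.3, 0.9, 0.3]
opening: 0.0301
grasp_force: 0.0
```

```bash
python3 -c "
from h import *
to(560,60,90,180)"
```

```text
pos [ 663.9 -145.9   94.9] yaw -173.9 open 30.1 -> shift [0.408 1.079 0.023] turn 0.135 t 23.8 j7 1.28
```

drive_tool:
  targets:
    - [0.8,[0.45,1,0.0],0.135]
    - [0.8,[0.45,1,0.0],0.135]
    - [0.8,[0.45,1,0.0],0.135]
    - [0.8,[0.45,1,0.0],0.135]
    - [0.8,[0.45,1,0.0],0.135]
    - [0.8,[0.45,1,0.0],0.135]
    - [0.8,[0.45,1,0.0],0.135]
    - [0.8,[0.45,1,0.0],0.135]

```text
time: 24.5
tcp_pos: [0.5521, 0.0433, 0.0918]
tcp_rot: [-0.002, 3.14, -0.001]
contact_force: [-0.1, -1.2, -0.3]
opening: 0.0769
grasp_force: 0.0
```

```bash
python3 -c "
from h import *
to(439.4,209.6,60,180)
s=r.snapshot('top');np.savez('top2.npz',**s);f=lambda i:cv2.resize(i,(800,560),interpolation=cv2.INTER_CUBIC)
cv2.imwrite('pics/g1.png',f(s['color'][120:260,220:420]))"
```

```text
pos [552.1  43.3  91.8] yaw -179.9 open 76.9 -> shift [0.563 0.832 0.157] turn 0.002 t 24.5 j7 0.82
```

View pics/g1.png

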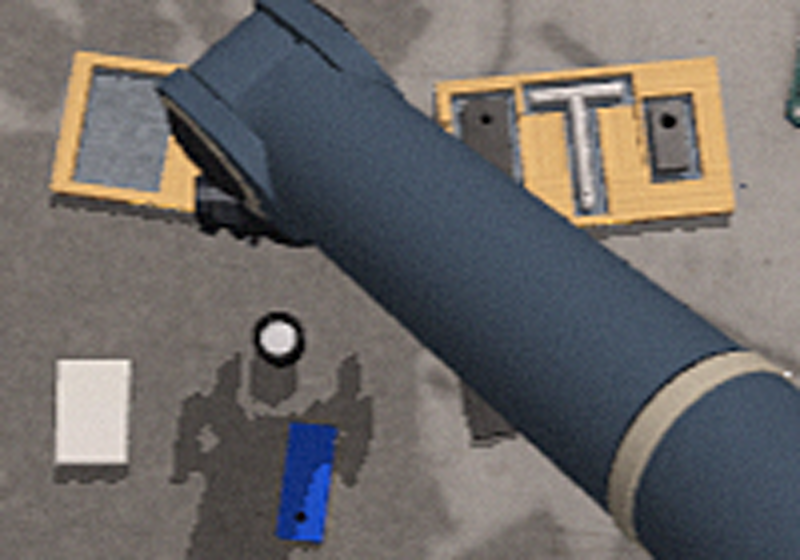

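The lock-up tray is done: bar (487,140), key (580,140) and quoin (670,140) all sit in their pockets. The pad is at (94,412) and the loupe at (278,340), both untouched.

drive_tool:
  targets:
    - [0.8,[0.563,0.832,0.16],0]
    - [0.8,[0.563,0.832,0.16],0]
    - [0.8,[0.563,0.832,0.16],0]
    - [0.8,[0.563,0.832,0.16],0]
    - [0.8,[0.563,0.832,0.16],0]
    - [0.8,[0.563,0.832,0.16],0]
    - [0.8,[0.563,0.832,0.16],0]
    - [0.8,[0.563,0.832,0.16],0]
  squeeze: 25

```text
time: 25.22
tcp_pos: [0.4408, 0.2081, 0.059]
tcp_rot: [0.005, 3.141, -0.001]
contact_force: [-0.0, -0.4, -0.4]
opening: 0.077
grasp_force: 0.0
```

```bash
python3 -c "
from h import *
to(440,209.6,9,180)"
```

```text
pos [440.8 208.1  59. ] yaw 179.8 open 77.0 -> shift [0.004 0.008 0.25 ] turn -0.004 t 25.2 j7 0.38
```

drive_tool:
  targets:
    - [0.8,[0.002,0.007,0.12],0]
    - [0.8,[0.002,0.007,0.24],0]
    - [0.8,[0.002,0.007,0.262],0]
    - [0.8,[0.002,0.007,0.262],0]
    - [0.8,[0.002,0.007,0.262],0]

```text
time: 25.63
tcp_pos: [0.4399, 0.2099, 0.007]
tcp_rot: [0.005, 3.141, 0.0]
contact_force: [0.8, 0.0, 0.5]
opening: 0.0766
grasp_force: 0.0
```

drive_tool:
  targets:
    - [-0.2,[0,0,0],0]
    - [-0.2,[0,0,0],0]
    - [-0.2,[0,0,0],0]
    - [-0.2,[0,0,0],0]
    - [-0.2,[0,0,0],0]
    - [-0.2,[0,0,0],0]

```text
time: 26.13
tcp_pos: [0.4398, 0.2108, 0.0079]
tcp_rot: [0.001, 3.139, -0.0]
contact_force: [0.5, -1.9, 6.7]
opening: 0.0519
grasp_force: 26.0
```

drive_tool:
  targets:
    - [-0.2,[0,0,-0.1],0]
    - [-0.2,[0,0,-0.25],0]
    - [-0.2,[0,0,-0.35],0]
    - [-0.2,[0,0,-0.35],0]
    - [-0.2,[0,0,-0.35],0]

```text
time: 26.55
tcp_pos: [0.4395, 0.2108, 0.0777]
tcp_rot: [0.001, 3.139, 0.001]
contact_force: [0.1, -0.2, -1.4]
opening: 0.0518
grasp_force: 27.0
```

```bash
python3 -c "
from h import *
to(653.8,195.1,70,172.7)"
```

```text
pos [439.5 210.8  77.7] yaw 179.9 open 51.8 -> shift [-1.071 -0.078  0.041] turn 0.161 t 26.6 j7 0.41
```

drive_tool:
  targets:
    - [-0.2,[-0.98,-0.077,0],0.161]
    - [-0.2,[-0.98,-0.077,0],0.161]
    - [-0.2,[-0.98,-0.077,0],0.161]
    - [-0.2,[-0.98,-0.077,0],0.161]
    - [-0.2,[-0.98,-0.077,0],0.161]
    - [-0.2,[-0.98,-0.077,0],0.161]
    - [-0.2,[-0.98,-0.077,0],0.161]
    - [-0.2,[-0.98,-0.077,0],0.161]

```text
time: 27.22
tcp_pos: [0.6329, 0.1955, 0.0752]
tcp_rot: [-0.197, -3.132, 0.001]
contact_force: [-0.2, 0.1, 0.5]
opening: 0.052
grasp_force: 27.0
```

```bash
python3 -c "
from h import *
to(653.8,195.1,14,172.7)"
```

```text
pos [632.9 195.5  75.2] yaw 172.8 open 52.0 -> shift [-0.105  0.012  0.306] turn 0.002 t 27.2 j7 0.54
```

drive_tool:
  targets:
    - [-0.2,[-0.1,0.012,0.1],0]
    - [-0.2,[-0.1,0.012,0.2],0]
    - [-0.2,[-0.1,0.012,0.2],0]
    - [-0.2,[-0.1,0.012,0.2],0]

```text
time: 27.55
tcp_pos: [0.6525, 0.1952, 0.0356]
tcp_rot: [-0.196, -3.132, 0.002]
contact_force: [-0.2, 0.3, -0.2]
opening: 0.0516
grasp_force: 27.0
```

```bash
python3 -c "
from h import *
to(653.8,195.1,13,172.7)"
```

```text
pos [652.5 195.2  35.6] yaw 172.9 open 51.6 -> shift [-0.007  0.     0.113] turn 0.003 t 27.6 j7 0.54
```

drive_tool:
  targets:
    - [-0.2,[-0.005,0,0.05],0]
    - [-0.2,[-0.005,0,0.1],0]
    - [-0.2,[-0.005,0,0.114],0]
    - [-0.2,[-0.005,0,0.114],0]
    - [-0.2,[-0.005,0,0.114],0]

```text
time: 27.97
tcp_pos: [0.6558, 0.1951, 0.014]
tcp_rot: [0.199, 3.135, 0.0]
contact_force: [-0.4, 0.2, -0.4]
opening: 0.0516
grasp_force: 27.0
```

drive_tool:
  targets:
    - [0.7,[0,0,0],0]
    - [0.7,[0,0,0],0]
    - [0.7,[0,0,0],0]
    - [0.7,[0,0,-0.1],0]
    - [0.7,[0,0,-0.3],0]
    - [0.7,[0,0,-0.4],0]
    - [0.7,[0,0,-0.4],0]

```text
time: 28.55
tcp_pos: [0.6586, 0.1972, 0.0999]
tcp_rot: [0.199, 3.127, 0.007]
contact_force: [0.5, 1.0, 0.4]
opening: 0.0725
grasp_force: 0.0
```

```bash
python3 -c "
from h import *
s=dict(np.load('top2.npz'))
c=seg(s,(280,195,300,215),lambda im:im.max(2)<70,.038);print(cv2.minEnclosingCircle((c*1000).astype(np.float32)))
w=seg(s,(284,198,297,211),lambda im:im.min(2)>130,.038);print(cv2.minEnclosingCircle((w*1000).astype(np.float32)))
to(491,73,80,180)"
```

```text
((489.2391357421875, 71.91996765136719), 21.660003662109375)
((491.3232421875, 73.50811004638672), 12.600809097290039)
pos [658.6 197.2  99.9] yaw 172.7 open 72.5 -> shift [ 0.754 -0.723  0.09 ] turn -0.162 t 28.6 j7 0.58
```

drive_tool:
  targets:
    - [0.7,[0.754,-0.723,0.1],-0.162]
    - [0.7,[0.754,-0.723,0.1],-0.162]
    - [0.7,[0.754,-0.723,0.1],-0.162]
    - [0.7,[0.754,-0.723,0.1],-0.162]
    - [0.7,[0.754,-0.723,0.1],-0.162]
    - [0.7,[0.754,-0.723,0.1],-0.162]
    - [0.7,[0.754,-0.723,0.1],-0.162]
    - [0.7,[0.754,-0.723,0.1],-0.162]

```text
time: 29.22
tcp_pos: [0.4888, 0.0706, 0.0742]
tcp_rot: [0.001, 3.14, 0.001]
contact_force: [0.5, 1.0, -0.2]
opening: 0.0728
grasp_force: 0.0
```

```bash
python3 -c "
from h import *
to(490.5,73,13,180)
t=r.snapshot('scene')['color'];f=lambda i:cv2.resize(i,(640,440),interpolation=cv2.INTER_CUBIC)
cv2.imwrite('pics/h1.png',f(t[150:260,220:380]))"
```

```text
pos [488.8  70.6  74.2] yaw 180.0 open 72.8 -> shift [-0.008  0.012  0.306] turn -0.001 t 29.2 j7 0.71
```

View pics/h1.png

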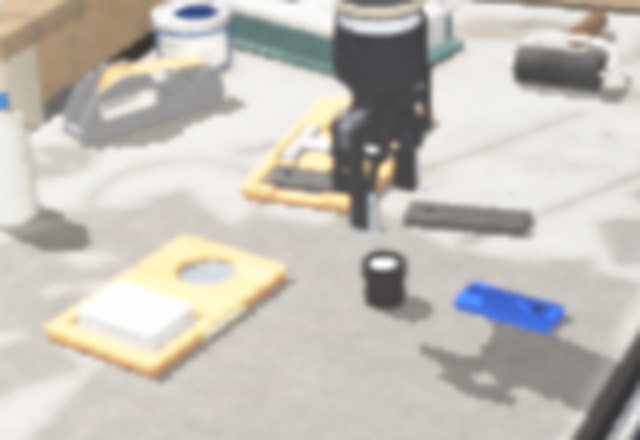

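The pad sits in its pocket at (135,312), and the open fingers straddle the loupe at (384,278).

drive_tool:
  targets:
    - [0.7,[-0.008,0.012,0.12],0]
    - [0.7,[-0.008,0.012,0.25],0]
    - [0.7,[-0.008,0.012,0.306],0]
    - [0.7,[-0.008,0.012,0.306],0]
    - [0.7,[-0.008,0.012,0.306],0]

```text
time: 29.68
tcp_pos: [0.4901, 0.0742, 0.0127]
tcp_rot: [0.002, -3.141, -0.002]
contact_force: [0.1, 0.5, -0.2]
opening: 0.0725
grasp_force: 0.0
```

drive_tool:
  targets:
    - [-0.5,[0,0,0],0]
    - [-0.5,[0,0,0],0]
    - [-0.5,[0,0,0],0]
    - [-0.5,[0,0,0],0]
    - [-0.5,[0,0,0],0]
    - [-0.5,[0,0,0],0]
    - [-0.5,[0,0,0],0]

```text
time: 30.27
tcp_pos: [0.4905, 0.0732, 0.0138]
tcp_rot: [-0.0, 3.139, -0.0]
contact_force: [0.2, 1.0, 5.2]
opening: 0.0363
grasp_force: 24.8
```

drive_tool:
  targets:
    - [-0.5,[0,0,-0.1],0]
    - [-0.5,[0,0,-0.25],0]
    - [-0.5,[0,0,-0.35],0]
    - [-0.5,[0,0,-0.35],0]
    - [-0.5,[0,0,-0.35],0]

```text
time: 30.68
tcp_pos: [0.4903, 0.0727, 0.0836]
tcp_rot: [0.001, 3.139, -0.001]
contact_force: [-0.6, 0.2, -0.2]
opening: 0.0363
grasp_force: 25.3
```

```bash
python3 -c "
from h import *
to(642.9,105.9,70,173)"
```

```text
pos [490.3  72.7  83.6] yaw 180.0 open 36.3 -> shift [-0.763  0.167  0.07 ] turn 0.155 t 30.7 j7 0.72
```

drive_tool:
  targets:
    - [-0.5,[-0.2,0.04,0],0.155]
    - [-0.5,[-0.763,0.167,0],0.155]
    - [-0.5,[-0.763,0.167,0],0.155]
    - [-0.5,[-0.763,0.167,0],0.155]
    - [-0.5,[-0.763,0.167,0],0.155]
    - [-0.5,[-0.763,0.167,0.1],0.155]
    - [-0.5,[-0.763,0.167,0.2],0.155]
    - [-0.5,[-0.763,0.167,0.2],0.155]

```text
time: 31.35
tcp_pos: [0.6384, 0.1047, 0.0372]
tcp_rot: [-0.189, -3.127, 0.006]
contact_force: [-0.1, -0.5, -1.1]
opening: 0.036
grasp_force: 25.4
```

drive_tool:
  targets:
    - [-0.5,[0,0,0],0]
    - [-0.5,[0,0,0],0]

```text
time: 31.52
tcp_pos: [0.642, 0.1066, 0.0428]
tcp_rot: [-0.19, -3.136, -0.0]
contact_force: [-0.1, -0.2, 0.5]
opening: 0.0362
grasp_force: 25.4
```

```bash
python3 -c "
from h import *
to(642.9,105.9,19,173)"
```

```text
pos [642.  106.6  42.8] yaw 173.1 open 36.2 -> shift [-0.005 -0.003  0.119] turn 0.001 t 31.5 j7 0.65
```

drive_tool:
  targets:
    - [-0.5,[-0.003,-0.003,0.05],0]
    - [-0.5,[-0.003,-0.003,0.1],0]
    - [-0.5,[-0.003,-0.003,0.117],0]
    - [-0.5,[-0.003,-0.003,0.117],0]
    - [-0.5,[-0.003,-0.003,0.117],0]

```text
time: 31.93
tcp_pos: [0.6427, 0.1056, 0.019]
tcp_rot: [-0.191, -3.136, 0.0]
contact_force: [0.1, 0.8, -1.3]
opening: 0.0361
grasp_force: 25.6
```

drive_tool:
  targets:
    - [0.25,[0,0,0],0]
    - [0.25,[0,0,0],0]
    - [0.25,[0,0,0],0]
    - [0.25,[0,0,0],0]
    - [0.25,[0,0,-0.1],0]
    - [0.25,[0,0,-0.3],0]
    - [0.25,[0,0,-0.5],0]
    - [0.25,[0,0,-0.5],0]

```text
time: 32.6
tcp_pos: [0.6469, 0.1086, 0.1277]
tcp_rot: [0.19, 3.123, 0.008]
contact_force: [0.8, 1.4, 0.8]
opening: 0.0531
grasp_force: 0.0
```

drive_tool:
  targets:
    - [0.25,[0.6,-1,-0.1],0]
    - [0.25,[0.6,-1,-0.1],0]
    - [0.25,[0.6,-1,-0.1],0]
    - [0.25,[0.6,-1,-0.1],0]
    - [0.25,[0.6,-1,-0.1],0]
    - [0.25,[0.6,-1,-0.1],0]
    - [0.25,[0.6,-1,-0.1],0]

```text
time: 33.18
tcp_pos: [0.4959, -0.0842, 0.1385]
tcp_rot: [-0.203, -3.131, 0.008]
contact_force: [0.6, -1.0, -0.3]
opening: 0.0532
grasp_force: 0.0
```

drive_tool:
  targets:
    - [0.25,[0,-1,0],0]
    - [0.25,[0,-1,0],0]
    - [0.25,[0,-1,0],0]
    - [0.25,[0,-1,0],0]
    - [0.25,[0,-1,0],0]
    - [0.25,[0,-1,0],0]
    - [0.25,[0,-1,0],0]
    - [0.25,[0,-1,0],0]

```text
time: 33.85
tcp_pos: [0.4758, -0.2755, 0.1394]
tcp_rot: [0.189, 3.135, 0.002]
contact_force: [0.1, 1.1, 0.8]
opening: 0.0533
grasp_force: 0.0
```

```bash
python3 -c "
from h import *
s=r.snapshot('top')['color'];t=r.snapshot('scene')['color'];f=lambda i:cv2.resize(i,(400,400),interpolation=cv2.INTER_CUBIC)
cv2.imwrite('pics/i1.png',np.hstack([f(s[115:275,170:420]),f(t[150:270,220:380])]))"
```

```text
(no output)
```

View pics/i1.png

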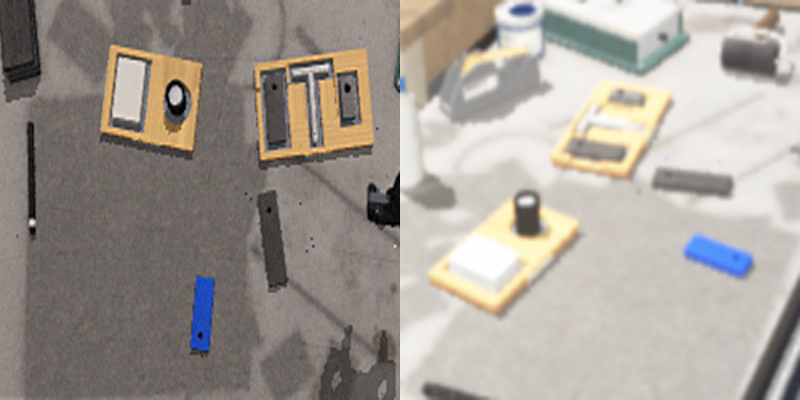

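All five things are seated: pad (127,90), loupe upright in its hole (177,97), bar (273,108), key (313,105) and quoin (348,97). The long bar, the blue look-alike and the marker haven't moved, and the arm is clear.

```bash
python3 -c "
from station import r
print(r.close_job())"
```

```text
the job is handed in; nothing more can be done
None
```

Both trays are made up and the job is handed in at about 34 s: the last pictures show all five things seated in their cut-outs with the loupe upright, though the key slipped from the grip once, landed flat on the bench and was picked up again.

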